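Rake the dropped lock ring out from under the bench riser

TASK

A brass microscope lock ring has rolled under the low clear shelf. Take the rake by its handle, reach in under the lamp bar and drag the ring out onto the open bench in front of the shelf without knocking the shelf or the lamp, then lay the rake flat on the open bench. Set the ring down gently, flat in the middle of the white dish, and leave the other things where they are.

Things in the scene. Friction and masses are not known exactly. Their poses are not given: they have to be found in the camera images.
- shelf: Fixed low shelf of clear acrylic, 280 mm wide (its x), 150 mm deep (its y), plate 8 mm thick, underside 45 mm above the bench; open on all sides, four 16 mm legs at x +-130, y +-65 mm. Origin on the bench under its centre, z up; its front edge is at y = -75 mm, facing its -y (the robot's right, turned by up to 0.2 rad).
- shelf_front (a point): Middle of the shelf's front edge at its underside, 45 mm above the bench; axes as the shelf's.
- lamp: Fixed white lamp bar across the shelf's front, turned with it: 380 mm (its x) by 55 mm (its y), 150 to 172 mm above the bench, 40 to 95 mm in front of the shelf's edge; two 14 mm posts at x +-178 mm, feet 32 mm wide. Origin on the bench under its middle, z up. A gripper pointing straight down on the rake's handle would hit it; one leaned back 35 to 45 degrees, fingers towards the shelf, passes.
- lockring: Plain brass ring, outside diameter 30 mm, bore 18 mm, 10 mm high, about 38 g, loose, lying flat on the bench under the shelf, 30 to 90 mm behind its front edge and within 50 mm of its middle line. Origin at the centre of its underside, z is its axis.
- rake: Loose steel rake, 0.16 kg, lying flat before the shelf. Origin on the bench under the handle's middle, x along the blade, z up. Handle: black bar, x +-35 mm, 16 mm wide, z 18 to 42 mm. Blade: strip 14 mm wide, z 14 to 18 mm, from the handle to x 187 mm. Its end is a lip 50 mm wide, 4 mm thick, turned down to z 0 (x 183 to 187); a heel under the handle also reaches z 0. Balance point about x 40 mm.
- rake_lip (a point): Middle of the lower edge of the rake's lip (rake x = 185 mm, at bench height when it lies flat); axes as the rake's.
- rake_handle (a point): Centre of the rake's handle, 30 mm above the rake's origin; axes as the rake's.
- dish: White porcelain dish, round, loose, 0.15 kg, outside diameter 116 mm, 14 mm high, wall 3 mm, floor 4 mm thick. Origin at the centre of its underside, z up.
- vial: Bystander: small amber jar with a black cap, 34 mm diameter, 55 mm high; origin at the centre of its underside.
- slidebox: Bystander: grey plastic slide box, 75 x 95 x 30 mm high; origin at the centre of its underside.
- screwdriver: Bystander: screwdriver lying on the bench beyond the shelf.
There are look-alikes about, which are no part of the job. What is meant by the rake is not green, and is the larger of those in its own colour.

How it is judged (in metres and radians):
On the way, in this order (a step that is already met when the one before it is completed fails the run):
1. the rake's lip has reached in under the shelf (y of rake_lip in the frame of shelf between -0.065 and 0.1 m and x of rake_lip in the frame of shelf between -0.14 and 0.14 m and height (world z) of rake_lip below 0.045 m), for 0.1 s.
2. the ring lies flat on the bench, dragged out in front of the shelf (its centre at least 25 mm before the front edge) (y of lockring in the frame of shelf below -0.1 m and height (world z) of lockring below 0.012 m and angle between the z axis of lockring and the z axis of shelf, either way round below 0.15 rad), for 0.2 s.
At the end, for the whole second after the job is handed in: The ring lies flat and still on the dish's floor, within 30 mm of its centre; the dish stands on the bench; the rake lies flat and still on the bench, right way up, handle and lip in front of the shelf's front edge (not under the shelf) (horizontal distance between lockring and dish below 0.03 m and z of lockring in the frame of dish below 0.009 m and angle between the z axis of lockring and the z axis of dish, either way round below 0.15 rad and linear speed of each of lockring, rake below 0.02 m/s and angle between each of dish, rake's own z axis and vertical below 0.1 rad and height (world z) of each of dish, rake below 0.006 m and y of each of rake_lip, rake_handle in the frame of shelf below -0.08 m); the robot touches nothing.
It fails at once if the lamp is knocked (over 10 N) (contact force between lamp and anything else above 10 N).
It fails at once if the shelf is knocked (over 10 N) (contact force between shelf and anything else above 10 N).
It fails at once if the ring is dropped into the dish (lands faster than 0.7 m/s) (linear speed of lockring above 0.7 m/s and horizontal distance between lockring and dish below 0.05 m and height (world z) of lockring below 0.03 m).
It fails at once if a bystander (jar, slide box or screwdriver) is moved over 20 mm (distance of any of vial, slidebox, screwdriver from where it was at the start of the episode above 0.02 m).
It also fails if it takes over 72 s, if anything falls off the work surface, if the arm or the gripper's body presses on something with over 40 N, if the wrist force passes 120 N, or if a joint passes its speed limit or range.

ROBOT

A 7-joint arm with a two-finger parallel gripper is mounted at the origin on the work surface. World frame = base frame: x ahead of the robot, y to its left, z up, the work surface at z = 0. Lengths are in m, angles in degrees, forces in N, time in s.
With the tool pointing down it reaches from about 0.425 to 0.875 m from the base axis. Payload 4.7 kg.
Tool frame: the origin (TCP) lies midway between the tips of the shut fingers; the grasp point (between the pads) lies 19 mm behind it; z points along the fingers, y is the line along which they close (so a half turn about z gives the same grasp; the last joint's range is limited). The gripper opens to 87 mm and grips with 3 to 60 N. Pads are 19 mm wide; open, the fingers measure 117 mm over their backs; the gripper's body (75 mm by 190 mm) begins 51 mm behind the grasp point.
Start: joints at [-62.561, 18.392, -4.016, 83.108, 1.295, 78.541, -3.26], TCP at [0.291, 0.581, 0.223] pointing down, gripper open.
Joint ranges: [-163.93, 163.93], [-17.29, 119.83], [-79.2, 71.16], [3.27, 140.29], [-89.18, 269.18], [5.43, 117.66], [-154.24, 154.24]. Speed limits (degrees/s): [147.25, 147.25, 180, 180, 180, 180, 180].

INTERFACE

Orientations are given as [roll, pitch, yaw] about the fixed x, y, z axes, in that order (R = Rz(yaw) Ry(pitch) Rx(roll)).
In Python, from bench import manip, eoat, ik, read_state, read_camera, calibration gives the robot as it stands. Calls block until the motion is done:
- manip.goto(position, orientation): joint-space move of the TCP to a pose.
- manip.move_l(position, attitude=None, max_speed=0.15, threshold=None): straight line of the TCP; attitude=None keeps the orientation; max_speed is the mean speed in m/s. With threshold (N) it stops when the force on the tool has changed by that much, and returns True; else False.
- manip.move_j(angles): joint-space move.
- eoat.grip(opening, grasp_force=None): opening from 0.0 (shut) to 1.0 (fully open); grasp_force is the grip in N (None keeps the last); returns when the fingers have stopped.
- manip.sleep(seconds).
- ik(position, orientation): joint angles nearest the present ones, or None.
- read_state(): the state.
- read_camera(name): name is "scene" or "top" or "wrist"; returns the picture (400x640x3 uint8, red, green, blue); there is no depth.
- calibration(name): a dict with "intrinsics" (3x3 intrinsics, pixels), "R" (3x3) and "t" (3): a world point X has camera coordinates R X + t; the wrist camera has in their place "T_tool_cam" (4x4, takes a point from camera to tool coordinates, whose origin is the TCP and whose axes are the flange's). Camera axes: x right, y down, z forward; pixel columns grow to the right and rows downward; lengths in m; the calibration is good to about 2 mm. A picture is of the moment at which its call begins: read the wrist's pose just before it. calibration takes no time and is no camera call.
A pose or a line that the arm cannot do raises manip.PlanningError and nothing moves.
- manip.close_job(): hands the job in; it is judged then, once.
The state is a dict: "clock": time; "q": joint angles; "qvel": joint speeds; "tau": joint torques, N m; "ee_pos": TCP position; "tcp_rot": TCP orientation; "contact_force": force on the tool from outside, world axes, zero at the start; "ft_torque": the same for the moment, N m; "grip_width": opening from 0.0 (shut) to 1.0 (fully open); "grasp_force": force on a finger pad.
Only numpy, scipy, OpenCV 4.12 (cv2) and the standard library are available. Lean on these libraries where they do the work, as an engineer would, in place of code of your own. Each camera call takes 0.05 s, during which the arm holds its last target. There are 200 camera calls.

## Working session

There is one attempt and no reset: what is moved stays moved. The work goes in short steps, each a Python script; the robot and the scene stay as the last script left them, time stands still between calls to the robot, and variables do not carry over. Pictures are saved under pics/ and viewed, at most 13 in all, crops included, and the job is handed in when it is done.

```bash
ls; mkdir -p pics
python3 - <<'E'
from bench import *
import cv2,numpy as np
for n in("top","scene"):
    im=read_camera(n); cv2.imwrite(f"pics/{n}0.png",im[:,:,::-1]); c=calibration(n)
    print(n,np.round(c["intrinsics"],1).tolist(),np.round(c["R"],3).tolist(),np.round(c["t"],3).tolist())
s=read_state();print(s["clock"],s["tcp_rot"])
print(calibration("wrist"))
E
```

```text
pics
top [[504.1, 0.0, 326.7], [0.0, 504.1, 201.1], [0.0, 0.0, 1.0]] [[0.008, -1.0, 0.003], [-0.984, -0.008, -0.178], [0.178, -0.002, -0.984]] [-0.117, 0.579, 1.373]
scene [[367.2, 0.0, 318.7], [0.0, 367.2, 196.4], [0.0, 0.0, 1.0]] [[0.997, 0.077, 0.005], [0.066, -0.817, -0.573], [-0.04, 0.571, -0.82]] [-0.576, -0.088, 1.094]
0.1 [-1.79902194e+02  7.35792270e-03  1.53369905e+02]
{'intrinsics': array([[300.55545378,   0.        , 322.56360088],
       [  0.        , 300.55545378, 198.62197013],
       [  0.        ,   0.        ,   1.        ]]), 'T_tool_cam': array([[-7.94606304e-04, -9.57654172e-01, -2.87919878e-01,
         8.05803108e-02],
       [ 9.99999670e-01, -8.10372360e-04, -6.44261536e-05,
        -1.18348659e-03],
       [-1.71624336e-04, -2.87919834e-01,  9.57654499e-01,
        -1.62428890e-01],
       [ 0.00000000e+00,  0.00000000e+00,  0.00000000e+00,
         1.00000000e+00]])}
```

View pics/top0.png

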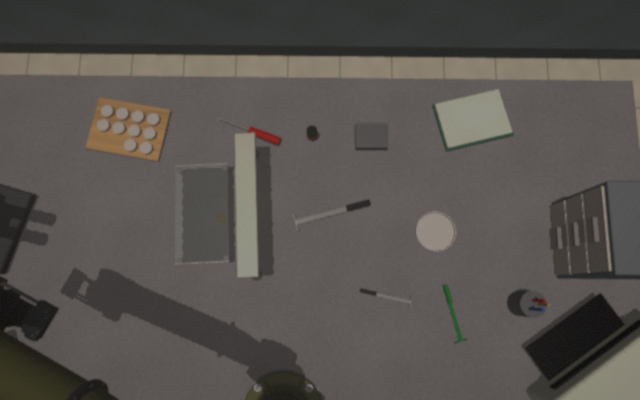

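View pics/scene0.png

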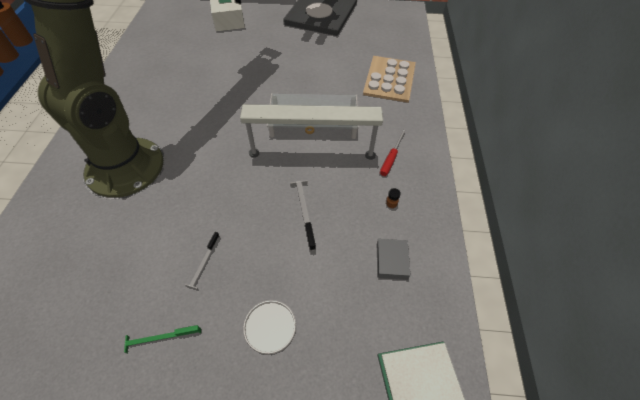

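Top view: shelf about (203,214), lamp bar (247,205), large black rake with its handle at (358,205) and lip at (296,222), dish (436,231), jar (312,132), ring faintly at (221,219). In the scene view the ring is at (310,130) and the rake's handle at (310,236).

```bash
cat > h.py <<'E'
from bench import *
import cv2,numpy as np
def cast(n,uv,z,cal=None):
    c=cal or calibration(n);K,R,t=c["intrinsics"],np.array(c["R"]),np.array(c["t"])
    d=R.T@np.linalg.solve(K,np.array([uv[0],uv[1],1.]));o=-R.T@t
    return o+d*(z-o[2])/d[2]
def proj(n,X):
    c=calibration(n);p=c["intrinsics"]@(np.array(c["R"])@np.asarray(X)+c["t"]);return p[:2]/p[2]
def blobs(im,mask,lo=6):
    m=mask.astype(np.uint8);k,l,s,c=cv2.connectedComponentsWithStats(m)
    out=[]
    for i in range(1,k):
        if s[i,4]>=lo:
            ys,xs=np.where(l==i);out.append((s[i,4],c[i],cv2.minAreaRect(np.c_[xs,ys].astype(np.float32))))
    return sorted(out,key=lambda a:-a[0])
E
python3 - <<'E'
from h import *
for n in("top","scene"):
    im=cv2.imread(f"pics/{n}0.png");hsv=cv2.cvtColor(im,cv2.COLOR_BGR2HSV);v=im.max(2)
    H,S,V=cv2.split(hsv)
    print(n)
    box={"top":(160,120,480,300),"scene":(180,80,420,360)}[n]
    w=np.zeros(v.shape,bool);w[box[1]:box[3],box[0]:box[2]]=1
    for name,m,lo in(("white",im.min(2)>150,60),("black",(v<50),40),("orange",(H>8)&(H<25)&(S>90)&(V>60),3),("steel",(im.min(2)>110)&(im.min(2)<=255),25)):
        for a,c,r in blobs(im,m&w,lo)[:7]: print(name,a,np.round(c,1),np.round(cv2.boxPoints(r)).tolist())
t=cv2.imread("pics/top0.png")[120:290,165:385];s=cv2.imread("pics/scene0.png")[85:255,230:400]
o=np.hstack([cv2.resize(x,None,fx=2.05,fy=2.05,interpolation=2) for x in(t,s)])
cv2.imwrite("pics/c1.png",np.clip(o*1.5,0,255))
print(o.shape)
E
```

```text
top
black 104 [358.1 205. ] [[347.0, 206.0], [369.0, 200.0], [370.0, 205.0], [348.0, 210.0]]
black 77 [311.8 131.4] [[308.0, 127.0], [316.0, 127.0], [316.0, 136.0], [308.0, 136.0]]
orange 164 [162.5 131.5] [[160.0, 120.0], [168.0, 120.0], [168.0, 153.0], [160.0, 153.0]]
orange 6 [310.2 138. ] [[308.0, 138.0], [308.0, 137.0], [312.0, 138.0], [312.0, 139.0]]
steel 2818 [245.5 205.8] [[233.0, 133.0], [254.0, 133.0], [257.0, 276.0], [237.0, 276.0]]
steel 1138 [434.5 231.2] [[408.0, 231.0], [434.0, 205.0], [461.0, 232.0], [435.0, 258.0]]
steel 858 [460.4 131. ] [[440.0, 120.0], [479.0, 120.0], [479.0, 146.0], [440.0, 146.0]]
scene
white 1969 [269.8 327.5] [[245.0, 301.0], [294.0, 301.0], [294.0, 352.0], [245.0, 352.0]]
white 1844 [311.4 112. ] [[241.0, 117.0], [241.0, 104.0], [381.0, 107.0], [381.0, 120.0]]
white 324 [403.4 354.9] [[382.0, 348.0], [419.0, 348.0], [419.0, 359.0], [382.0, 359.0]]
black 151 [309.9 236.1] [[304.0, 223.0], [310.0, 222.0], [315.0, 249.0], [310.0, 250.0]]
black 107 [393.9 194.3] [[389.0, 189.0], [399.0, 189.0], [399.0, 200.0], [389.0, 200.0]]
black 86 [213.  240
[... 289 characters left out ...]
3.0, 127.0], [313.0, 133.0], [305.0, 133.0]]
orange 9 [393.6  82.7] [[393.0, 80.0], [394.0, 80.0], [394.0, 85.0], [393.0, 85.0]]
orange 4 [378.5  89.8] [[378.0, 89.0], [379.0, 89.0], [379.0, 91.0], [378.0, 91.0]]
steel 53311 [300.9 234.9] [[180.0, 80.0], [419.0, 80.0], [419.0, 359.0], [180.0, 359.0]]
steel 1887 [310.7 142.5] [[250.0, 151.0], [251.0, 123.0], [372.0, 125.0], [371.0, 154.0]]
steel 1794 [199.5  99.5] [[180.0, 80.0], [238.0, 80.0], [238.0, 138.0], [180.0, 138.0]]
steel 357 [402.9 354.6] [[382.0, 347.0], [419.0, 347.0], [419.0, 359.0], [382.0, 359.0]]
(348, 799, 3)[ WARN:0@0.180] global loadsave.cpp:1063 imwrite_ Unsupported depth image for selected encoder is fallbacked to CV_8U.
```

View pics/c1.png

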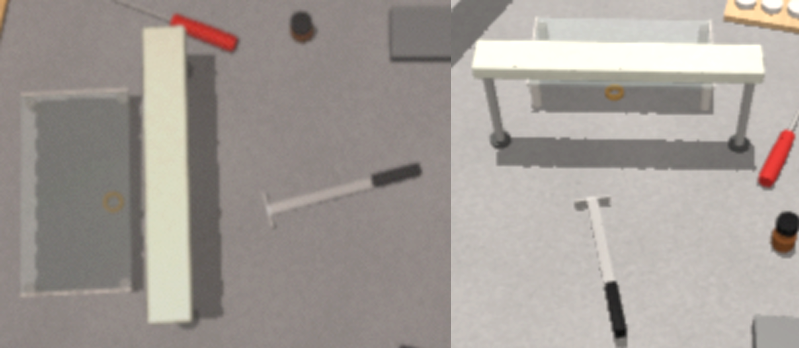

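Both crops show the same things. Top view: ring at (220.1,218.5), rake handle (358,205), lip ends (294.3,213.7) and (298.2,230.2). Scene view: lamp feet at (253.9,152.8) and (370.5,155), ring (309.5,130).

Run:
```python
from h import *
P=lambda l,x:print(l,np.round(x,4).tolist())
L=[cast("top",u,.172) for u in((234.8,133.7),(237.2,277.1),(254.8,133.2),(258.2,276.6))]
P("lamp top",[l[:2] for l in L]);P("len",np.linalg.norm(L[0]-L[1]));P("wid",np.linalg.norm(L[0]-L[2]))
S=[cast("scene",u,.172) for u in((241,104.5),(381,108))];P("lamp scene back corners",S)
F=[cast("scene",u,.004) for u in((253.9,152.8),(370.5,155))];P("feet",F);P("d",np.linalg.norm(F[0]-F[1]))
for u in((22,95),(22,296),(128,90),(131,292)):P("shelf z53",cast("top",(u[0]/2.05+165-.25,u[1]/2.05+120-.25),.053))
P("ring top",cast("top",(220.1,218.5),.008));P("ring sc",cast("scene",(309.4,130),.008))
h=cast("top",(358.1,205),.040);P("handle top",h);P("handle scene",cast("scene",(309.9,236.1),.038))
lt=[cast("top",u,.016) for u in((294.3,213.7),(298.2,230.2))];P("lip top",lt);m=(lt[0]+lt[1])/2
P("lip mid",m);P("axis deg",np.degrees(np.arctan2(*(m-h)[1::-1])));P("len",np.linalg.norm((m-h)[:2]))
ls=[cast("scene",u,.016) for u in(((577-451)/2.05+230,203/2.05+85),((610-451)/2.05+230,200/2.05+85))];P("lip sc",ls)
for n in("top","scene"):
    im=cv2.imread(f"pics/{n}0.png");m=im.min(2)>(108 if n=="top" else 150);w=np.zeros_like(m)
    if n=="top":w[200:262,405:468]=1
    else:w[295:360,238:302]=1
    ys,xs=np.where(m&w);e=cv2.fitEllipse(cv2.convexHull(np.c_[xs,ys].astype(np.float32)))
    P(n+" dish",cast(n,e[0],.012));P("axes",e[1])
P("vial",cast("top",(311.8,131.4),.055))
for u in((355,122),(388,122),(388,150),(355,150)):P("box",cast("top",u,.03))
```

```text
lamp top [[0.7369, 0.1328], [0.3616, 0.1116], [0.7388, 0.0799], [0.3633, 0.0588]]
len 0.376
wid 0.0529
lamp scene back corners [[0.3564, 0.1075, 0.172], [0.7365, 0.1253, 0.172]]
feet [[0.3725, 0.0835, 0.004], [0.7283, 0.1039, 0.004]]
d 0.3564
shelf z53 [0.6772, 0.3208, 0.053]
shelf z53 [0.3989, 0.3037, 0.053]
shelf z53 [0.6857, 0.1734, 0.053]
shelf z53 [0.4055, 0.1573, 0.053]
ring top [0.5336, 0.196, 0.008]
ring sc [0.5332, 0.1905, 0.008]
handle top [0.5711, -0.2016, 0.04]
handle scene [0.5717, -0.209, 0.038]
lip top [[0.5482, -0.019, 0.016], [0.5004, -0.0311, 0.016]]
lip mid [0.5243, -0.0251, 0.016]
axis deg 104.8306
len 0.1827
lip sc [[0.503, -0.0345, 0.016], [0.548, -0.0257, 0.016]]
top dish [0.5014, -0.4247, 0.012]
axes [37.8679, 39.9697]
scene dish [0.5, -0.4295, 0.012]
axes [49.662, 53.9815]
vial [0.7834, -0.0674, 0.055]
box [0.8217, -0.1939, 0.03]
box [0.8225, -0.2915, 0.03]
box [0.7368, -0.2903, 0.03]
box [0.736, -0.1937, 0.03]
```

```bash
cat >> h.py <<'E'
from scipy.spatial.transform import Rotation as Ro
def att(phi,lean,s=1):
    """tool leaned back by lean deg, fingers towards heading phi; closes across the heading"""
    f,l=np.radians([phi,lean]);d=np.array([np.cos(f),np.sin(f),0]);z=np.sin(l)*d-np.cos(l)*np.array([0,0,1])
    y=s*np.array([-np.sin(f),np.cos(f),0]);M=np.c_[np.cross(y,z),y,z]
    return Ro.from_matrix(M).as_euler("xyz",degrees=True),z
C=np.array([.542,.238]);TH=np.radians(3.3);SX=np.array([np.cos(TH),np.sin(TH)]);SY=np.array([-np.sin(TH),np.cos(TH)])
def s2w(x,y):return C+x*SX+y*SY
def w2s(p):d=np.asarray(p)[:2]-C;return np.array([d@SX,d@SY])
LEAN=40;GZ=.030
def tcp_for(xy,phi,dz=0,s=1,back=0):
    """TCP pose that has the grasp point on the centre of a handle lying at xy with heading phi"""
    e,z=att(phi,LEAN,s);return np.r_[xy,GZ+dz]+z*(.019-back),e
def st(l=""):
    s=read_state();print(l,"t",round(s["clock"],2),"p",np.round(s["ee_pos"],4),"F",np.round(s["contact_force"],1),"g",round(s["grip_width"],3),round(s["grasp_force"],1));return s
E
python3 - <<'E'
from h import *
for s in(1,-1):
    for nm,a in(("pre",((.572,-.207),104.8,0,s,.08)),("g",((.572,-.207),104.8,0,s)),("in",(s2w(.04,-.195),93.3,.006,s)),("in2",(s2w(-.011,-.195),93.3,.006,s)),("out",(s2w(-.011,-.5),93.3,.006,s)),("aside",((.63,-.25),93.3,.03,s))):
        q=ik(*tcp_for(*a));print(s,nm,None if q is None else np.round(q))
E
```

```text
1 pre [   3.   61.   61.   71.  -62.  114. -105.]
1 g [  -3.   62.   61.   80.  -64.  109. -102.]
1 in [ -30.   50.   61.  101.  -73.   94. -122.]
1 in2 [ -32.   45.   61.  108.  -70.   91. -119.]
1 out [   2.   61.   61.   81.  -66.  108. -107.]
1 aside [   2.   63.   61.   72.  -71.  111. -115.]
-1 pre [  6.  56.  51.  71. -55. 110.  72.]
-1 g [  1.  56.  51.  80. -57. 104.  74.]
-1 in [-17.  39.  40. 101. -61.  81.  52.]
-1 in2 [-21.  36.  45. 108. -60.  81.  56.]
-1 out [ 10.  52.  44.  81. -55.  99.  67.]
-1 aside [  7.  58.  50.  72. -63. 105.  62.]
```

Run:
```python
from h import *
manip.move_l([.291,.581,.42],max_speed=.25)
H=((.572,-.207),104.8)
p,e=tcp_for(*H,0,-1,.08)
eoat.grip(.6)
manip.goto([.56,-.22,.40],e);st("above")
manip.goto(p,e);st("pre")
im=read_camera("wrist");cv2.imwrite("pics/w1.png",im[:,:,::-1])
```

```text
Traceback (most recent call last):
bench.PlanningError: the arm cannot take that pose within its joint ranges
```

Run:
```python
from h import *
H=((.572,-.207),104.8)
p,e=tcp_for(*H,0,-1,.08)
for l in(0,15):
    print(l,ik([.54,-.25,.33],att(104.8,l,-1)[0]))
manip.goto([.54,-.25,.33],att(104.8,0,-1)[0]);st("above")
manip.goto(p,e);s=st("pre");print(np.round(s["q"]))
im=read_camera("wrist");cv2.imwrite("pics/w1.png",im[:,:,::-1])
```

```text
0 [-21.83005926  13.54882062  53.8101118   82.76561188 -10.89996319
  89.15172097  46.16956948]
15 [-12.37174612  27.21733867  61.59723868  74.25203692 -31.35328801
 104.81064309  59.20844374]
above t 4.97 p [ 0.5407 -0.2489  0.3299] F [0.1 0.3 0.4] g 0.602 0.0
pre t 5.99 p [ 0.5833 -0.2444  0.0786] F [-0.2  0.9  0.9] g 0.597 0.0
[  9.  53.  44.  71. -51. 107.  69.]
```

View pics/w1.png

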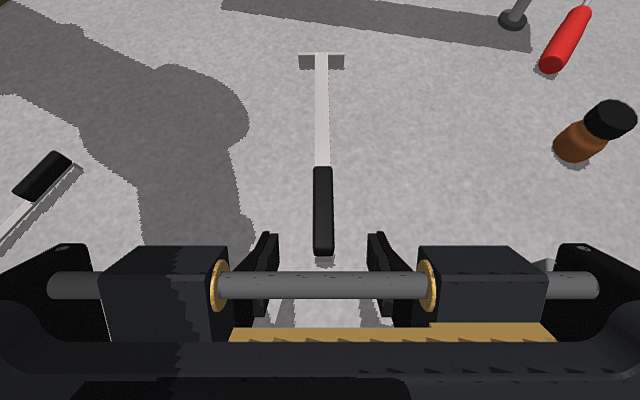

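Wrist view: the rake runs straight up at column 322, midway between the fingers (278 and 368). The handle spans rows 167–252 and the lip is at row 53, so the grasp is aligned.

```bash
cat >> h.py <<'E'
def wcal():
    s=read_state();T=np.eye(4);T[:3,:3]=Ro.from_euler("xyz",s["tcp_rot"],degrees=True).as_matrix();T[:3,3]=s["ee_pos"]
    c=calibration("wrist");I=np.linalg.inv(T@c["T_tool_cam"]);return dict(intrinsics=c["intrinsics"],R=I[:3,:3],t=I[:3,3])
E
python3 - <<'E'
from h import *
c=wcal()
for n,u,z in(("lip",(322,53),.018),("hfront",(322.5,167),.042),("hrear",(323.5,247),.042)):print(n,np.round(cast("",u,z,c),4))
p,e=tcp_for((.572,-.207),104.8,0,-1)
hit=manip.move_l(p,max_speed=.1,threshold=15);st(f"down {hit}")
eoat.grip(0.,50);st("grip")
p,e=tcp_for((.572,-.207),104.8,.015,-1)
manip.move_l(p,max_speed=.05);st("lift")
c=wcal();im=read_camera("wrist");cv2.imwrite("pics/w2.png",im[:,:,::-1]);np.savez("w2.npz",**c)
E
```

```text
lip [ 0.5227 -0.0229  0.018 ]
hfront [ 0.5628 -0.1713  0.042 ]
hrear [ 0.5805 -0.2346  0.042 ]
down False t 6.99 p [ 0.5691 -0.1959  0.016 ] F [ 0.5 -0.3  0.8] g 0.601 0.0
grip t 7.7 p [ 0.5691 -0.1952  0.0155] F [ 1.   1.  -0.1] g 0.181 49.9
lift t 8.15 p [ 0.5691 -0.1954  0.0308] F [ 0.5 -0.3 -1.9] g 0.183 49.9
```

View pics/w2.png

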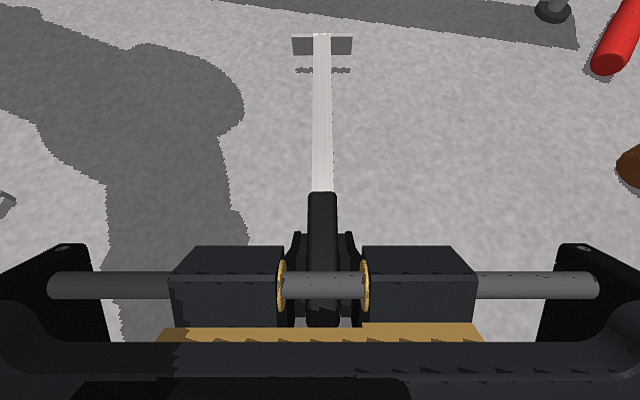

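```bash
cat >> h.py <<'E'
K=.004;PH=93.3
def rk(xs,ys,dz,phi=PH):
    """TCP pose for the held rake's lip at shelf xs,ys, raised dz"""
    d=np.array([np.cos(np.radians(phi)),np.sin(np.radians(phi))]);return tcp_for(s2w(xs,ys)-(.185+K)*d,phi,dz,-1)
def lip_z(c,u,phi,p,L=.187):
    """height of the lip's top edge: pixel ray cut with the vertical plane L ahead of the handle"""
    d=np.array([np.cos(np.radians(phi)),np.sin(np.radians(phi)),0]);g=np.asarray(p)-att(phi,LEAN,-1)[1]*.019
    o=-c["R"].T@c["t"];r=c["R"].T@np.linalg.solve(c["intrinsics"],[u[0],u[1],1]);return o+r*((g-o)@d+L+K)/(r@d)
E
python3 - <<'E'
from h import *
c=dict(np.load("w2.npz"))
print("lip top edge (expect z .033 flat)",lip_z(c,(322,37),104.8,[.5691,-.1954,.0308]))
for a in((.041,-.13,.006),(.041,-.01,.006),(-.011,-.01,.005),(-.011,-.36,.005)):
    q=ik(*rk(*a));print(rk(*a)[0],None if q is None else np.round(q))
p,e=rk(.041,-.15,.015);manip.move_l(p,e,max_speed=.1);st("front")
c=wcal();cv2.imwrite("pics/w3.png",read_camera("wrist")[:,:,::-1]);np.savez("w3.npz",**c)
E
```

```text
lip top edge (expect z .033 flat) [ 0.52144921 -0.02306776  0.02959684]
[ 0.60059191 -0.0659182   0.02144516] [ -7.  45.  44.  93. -59.  90.  59.]
[0.59368423 0.05388282 0.02144516] [-19.  40.  43. 101. -62.  83.  53.]
[0.54177045 0.05088949 0.02044516] [-20.  36.  44. 108. -60.  81.  56.]
[ 0.56191786 -0.29853015  0.02044516] [ 15.  56.  45.  75. -55. 103.  68.]
front t 9.49 p [ 0.6017 -0.0869  0.0304] F [-0.8 -0.4 -1.3] g 0.177 49.9
```

View pics/w3.png

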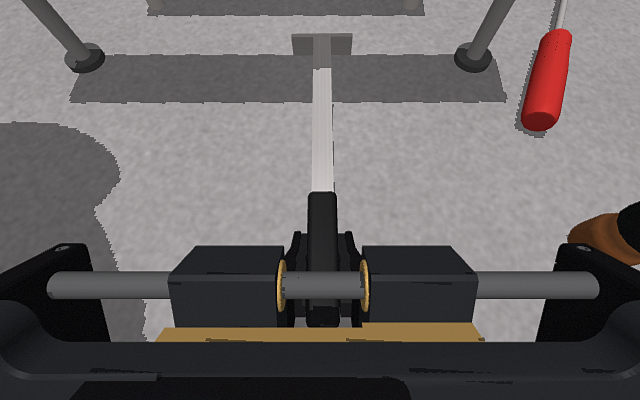

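Wrist view: lamp feet at (84,57) and (474,57), with the rake at column 322, i.e. about 39 mm right of the middle as planned. The lip is clear of the bench with roughly 3 mm of droop.

Run:
```python
from h import *
def go(a,v,l,th=7):
    h=manip.move_l(*rk(*a),max_speed=v,threshold=th);s=st(f"{l} hit={h}")
    if h: raise SystemExit
go((.041,-.15,.007),.06,"low")
go((.041,-.010,.007),.06,"in")
go((-.011,-.010,.007),.05,"sweep")
go((-.011,-.010,.005),.03,"lower")
go((-.011,-.30,.005),.06,"pull")
im=read_camera("top");cv2.imwrite("pics/t2.png",cv2.resize(im[120:290,165:385,::-1],None,fx=3,fy=3,interpolation=2))
```

```text
low hit=False t 9.82 p [ 0.6013 -0.086   0.0216] F [-0.4  0.5 -1.4] g 0.178 49.9
in hit=False t 12.31 p [0.5937 0.0536 0.0224] F [ 0.8  0.2 -1.8] g 0.181 49.9
sweep hit=False t 13.5 p [0.5421 0.051  0.0225] F [ 0.   0.2 -0.9] g 0.181 49.9
lower hit=False t 13.75 p [0.5418 0.0509 0.0202] F [-0.3  0.1 -1.7] g 0.18 49.9
pull hit=False t 18.73 p [ 0.5585 -0.2386  0.0205] F [ 0.7  0.6 -2.7] g 0.174 49.9
```

View pics/t2.png

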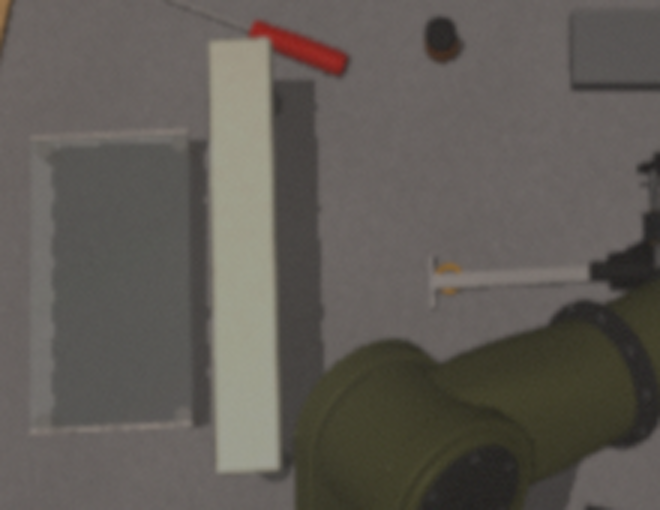

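The top crop shows the ring out on the bench at about (314,212) in the full picture, against the lip under the blade, well clear of the lamp. Next I lay the rake aside.

Run:
```python
from h import *
manip.move_l(*rk(-.011,-.292,.005),max_speed=.05)
manip.move_l(*rk(-.011,-.292,.035),max_speed=.1)
manip.move_l(*rk(.066,-.30,.035),max_speed=.12);st("aside")
h=manip.move_l(*rk(.066,-.30,.004),max_speed=.06,threshold=10);st(f"low {h}")
h=manip.move_l(*rk(.066,-.30,-.001),max_speed=.02,threshold=4);st(f"touch {h}")
eoat.grip(.55);st("open")
s=read_state();R=Ro.from_euler("xyz",s["tcp_rot"],degrees=True).as_matrix()
manip.move_l(np.array(s["ee_pos"])-.11*R[:,2],max_speed=.15);s=st("back")
manip.goto([.50,-.30,.30],att(0,0,1)[0] if ik([.50,-.30,.30],att(0,0,1)[0]) is not None else att(0,0,-1)[0]);s=st("up");print(np.round(s["q"]),s["tcp_rot"])
for n in("top","scene"):cv2.imwrite(f"pics/{n}3.png",read_camera(n)[:,:,::-1])
a=cv2.imread("pics/top3.png")[120:290,280:480];b=cv2.imread("pics/scene3.png")[160:330,220:420]
cv2.imwrite("pics/c3.png",cv2.resize(np.hstack([a,b]),None,fx=2,fy=2,interpolation=2))
```

```text
aside t 20.33 p [ 0.6344 -0.2345  0.0499] F [-0.1  0.1 -0.9] g 0.181 49.9
low False t 21.0 p [ 0.6353 -0.2342  0.0193] F [ 0.4  0.2 -1.1] g 0.179 49.9
touch True t 21.3 p [ 0.6357 -0.2345  0.0154] F [ 0.4 -1.7  5.8] g 0.18 49.9
open t 22.14 p [ 0.635  -0.2343  0.0137] F [-0.3 -0.3  0.2] g 0.547 0.0
back t 23.02 p [ 0.6391 -0.3043  0.0973] F [ 0.3  0.4 -0.3] g 0.551 0.0
up t 24.15 p [ 0.5005 -0.2989  0.2993] F [1.1 0.3 0.2] g 0.548 0.0
[-19.  12.  56.  88. -10.  86. 127.] [ 1.79937055e+02 -4.58124874e-02 -1.79992271e+02]
```

View pics/c3.png

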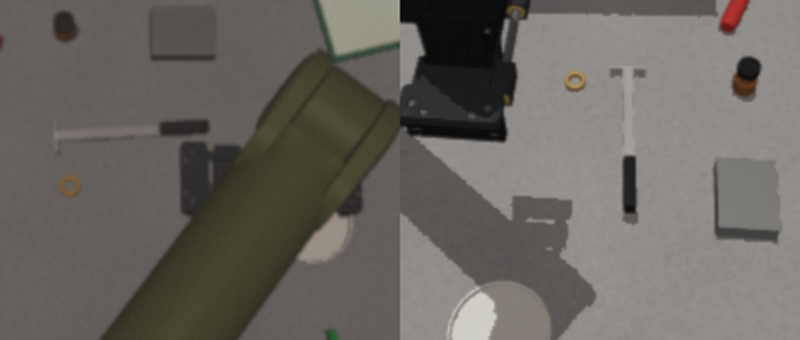

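Rake lies flat on the bench at x≈0.63 and the ring is alone, at crop (69,186) in the top view and (575,81) in the scene view. I measure it, then check over it with the wrist camera.

```bash
cat >> h.py <<'E'
def orange(im,box):
    H,S,V=cv2.split(cv2.cvtColor(im,cv2.COLOR_BGR2HSV));m=(H>8)&(H<28)&(S>80)&(V>60);w=np.zeros_like(m);w[box[1]:box[3],box[0]:box[2]]=1
    ys,xs=np.where(m&w);(c,r)=cv2.minEnclosingCircle(np.c_[xs,ys].astype(np.float32));return np.array(c),r,len(xs)
E
python3 - <<'E'
from h import *
a,r,n=orange(cv2.imread("pics/top3.png"),(305,200,330,225));X=cast("top",a,.008);print(a,r,n,X)
b,r,n=orange(cv2.imread("pics/scene3.png"),(295,190,320,212));Y=cast("scene",b,.008);print(b,r,n,Y)
m=(X+Y)/2
for s in(1,-1):
    q=ik([m[0],m[1],.004],att(0,0,s)[0]);print(s,None if q is None else np.round(q))
s=-1 if q is not None else 1
e=att(0,0,s)[0]
manip.goto([m[0]-.03,m[1],.16],e);st("hover")
c=wcal();im=read_camera("wrist");cv2.imwrite("pics/w4.png",im[:,:,::-1]);np.savez("w4.npz",**c)
u,r,n=orange(im[:,:,::-1].copy(),(0,0,640,215));print("wrist",u,r,n,cast("",u,.008,c),"s",s)
E
```

```text
[314.5 212.5] 5.147915363311768 64 [ 0.55344043 -0.07705776  0.008     ]
[307.13461304 199.84616089] 5.2039618492126465 65 [ 0.55176775 -0.0796081   0.008     ]
1 [-39.  28.  54. 110. -28.  55. 118.]
-1 [-44.  32.  61. 111. -34.  57. -57.]
hover t 27.23 p [ 0.5227 -0.0785  0.1601] F [ 0.  -0.1 -0.8] g 0.556 0.0
wrist [322.68603516 156.38372803] 14.400161743164062 427 [ 0.55178383 -0.07902956  0.008     ] s -1
```

View pics/w4.png

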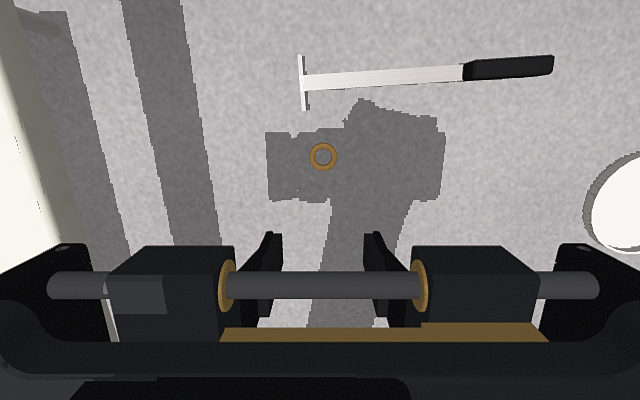

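Three views agree on the ring at (0.552, -0.079); in the wrist view it's at (323,156), midway between the fingers.

Run:
```python
from h import *
e=att(0,0,-1)[0]
manip.move_l([.552,-.079,.06],e,max_speed=.15)
h=manip.move_l([.552,-.079,.004],e,max_speed=.06,threshold=8);st(f"down {h}")
eoat.grip(0.,20);st("grip")
manip.move_l([.552,-.079,.12],e,max_speed=.12);st("lift")
q=ik([.46,-.427,.16],e);print(q)
manip.goto([.46,-.427,.16],e);st("near dish")
c=wcal();im=read_camera("wrist");cv2.imwrite("pics/w5.png",im[:,:,::-1]);np.savez("w5.npz",**c)
m=(im.min(2)>150);m[225:]=0
for a,cc,r in blobs(im,m,2000):
    ys,xs=np.where(m);E=cv2.fitEllipse(cv2.convexHull(np.c_[xs,ys].astype(np.float32)));print(a,E[0],E[1],cast("",E[0],.014,c),"size mm",max(E[1])/300.6*.3*1000)
```

```text
down False t 29.2 p [ 0.5523 -0.0791  0.0043] F [ 0.6  1.  -1.1] g 0.549 0.0
grip t 29.7 p [ 0.5521 -0.079   0.0042] F [-0.6  0.2  0.8] g 0.323 20.0
lift t 30.82 p [ 0.5514 -0.0788  0.1192] F [-0.5 -0.1 -0.4] g 0.325 20.0
[ -7.64076984  29.86100355  64.93857782  92.99139934 -27.81085502
  75.1745919  -28.28759132]
near dish t 32.17 p [ 0.4613 -0.4253  0.1594] F [-0.5 -0.1 -0.5] g 0.327 20.0
122454 (315.4748229980469, 92.3874282836914) (655.3273315429688, 789.7498168945312) [ 0.55344351 -0.41845936  0.014     ] size mm 788.1734699546219
```

View pics/w5.png

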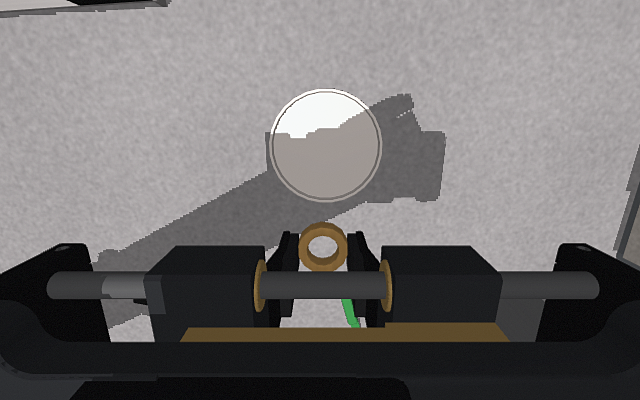

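Wrist view: the ring is held level between the pads at (323,246), and the dish is a circle centred at (326,145), columns 270–382.

Run:
```python
from h import *
c=dict(np.load("w5.npz"));D=cast("",(326,145),.014,c);w=cast("",(270,145),.014,c)-cast("",(382,145),.014,c)
r=cast("",(323,246),.166,c);print("dish",D,"dia",np.linalg.norm(w),"ring",r)
off=r[:2]-np.array([.4613,-.4253]);off=off if np.linalg.norm(off)<.012 else np.zeros(2);print(off)
assert np.linalg.norm(D[:2]-[.5007,-.427])<.012
x,y=D[:2]-off;e=att(0,0,-1)[0]
manip.move_l([x,y,.08],e,max_speed=.12)
manip.move_l([x,y,.02],e,max_speed=.06)
h=manip.move_l([x,y,.0085],e,max_speed=.02,threshold=4);st(f"down {h}")
eoat.grip(.5,10);st("open")
manip.move_l([x,y,.16],e,max_speed=.08)
manip.move_l([x-.04,y,.2],e,max_speed=.15);st("up")
cc=wcal();im=read_camera("wrist");t=read_camera("top")
cv2.imwrite("pics/w6.png",np.hstack([im[60:360,140:500,::-1],cv2.resize(t[100:300,160:480,::-1],None,fx=1.3,fy=1.5)]))
u,rr,n=orange(im[:,:,::-1].copy(),(250,60,400,215));print("ring now",u,rr,n,cast("",u,.013,cc),"dish",D)
```

```text
dish [ 0.5030372  -0.42888408  0.014     ] dia 0.11372320081217982 ring [ 0.46399158 -0.42601442  0.166     ]
[ 0.00269158 -0.00071442]
down True t 34.88 p [ 0.5001 -0.4279  0.0082] F [0.  0.3 4.6] g 0.321 20.0
open t 35.48 p [ 0.4996 -0.4272  0.0073] F [ 0.2  0.5 -0.2] g 0.499 0.0
up t 38.07 p [ 0.4609 -0.4278  0.1999] F [-0.8  0.3  0.1] g 0.497 0.0
ring now [322.58535767 143.24389648] 13.015562057495117 332 [ 0.50000579 -0.42798919  0.013     ] dish [ 0.5030372  -0.42888408  0.014     ]
```

View pics/w6.png

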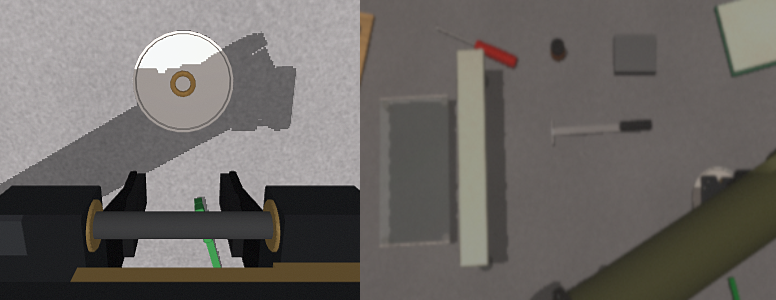

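The picture shows the ring flat in the middle of the dish, at crop (183,83) against the dish centre (183,81). The rake lies flat in front of the shelf and the bystanders are in place.

```bash
python3 -c "
from bench import *
print(manip.close_job())"
```

```text
the job is handed in; nothing more can be done
None
```

Job handed in at about 38 s: I raked the ring out, laid the rake flat in front of the shelf, and set the ring flat about 3 mm from the dish's centre by the wrist camera; no knocks were detected on the shelf or lamp, and the hand-in call returned no verdict.

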